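# Open the sprung screw case on the nest-box bench

### The job

Press down the release tab on the front of the screw case so that its lid springs up, then push the lid on over until it rests fully open, and take the hand away. Use the fingers only to press and push: pinch nothing, do not lift, tip or shove the case, and leave the bottle, the tin and the offcut where they stand.

Things in the scene. Friction and masses are not known exactly. Their poses are not given: they have to be found in the camera images.
- case: Low grey plastic screw case, loose on the bench, full (about 2.2 kg). Shell 130 deep (x) x 200 wide (y) x 60 mm high under the lid. Origin at the centre of its underside; x points from the front (tab side, roughly facing the robot) to the back (hinge side), z up. Inside, dividers and screws stay below the rim.
- lid (a joint): Lid angle, rad: 0 shut, 1.9 fully open at its stop, leaning back past upright. Black plate 130 x 200 x 14 mm, about 0.18 kg, hinged on the case's back upper edge, held shut by the tab's catch. Released, a damped spring plunger lifts it in under 1 s to about 0.6 rad, no further. Let go short of upright (about 1.5 rad) it falls back to 0.6; past that it falls open and stays.
- lid_hinge (a point): Middle of the lid's hinge axis, at the lid's underside; in the case's frame at (65, 0, 60) mm. It turns with the lid: x axis from the lid's front edge to the hinge, y along the hinge, z the normal of the lid's outer (upper) face. The plunger is a white 12 mm rod 40 mm in front of the hinge, 24 mm to the +y side; with the lid up it stands 27 mm above the case's rim.
- lid_edge (a point): Middle of the lid's front edge, halfway through its thickness, 130 mm from the hinge axis. Turns with the lid, axes as lid_hinge. A small steel strike, 36 mm wide, stands out 8 mm in front of the edge at its middle.
- tab (a joint): Angle of the release tab, rad: 0 at rest, grows as its pad is pressed down, stop at 0.42. Springs back. The catch lets the lid go at about 0.25 rad.
- tab_pad (a point): On top of the tab's steel press pad; in the case's frame at (-105, 0, 47.5) mm. The pad is a level shelf 42 mm wide (y), 5 mm thick, out from the middle of the case's front to x = -117 mm, 12 mm beyond this point. Pressing here: 6 mm down to the release, 10 mm to the stop, 2 N rising to 5 N. Behind it, 26 mm from this point, an upright catch 22 mm taller and 34 mm wide hooks over the lid's strike.
- glue: Bystander: white glue bottle with a black cap, 56 mm across, 150 mm tall, upright; origin at the centre of its underside.
- tin: Bystander: plain metal tin, 60 mm across, 75 mm tall, upright; origin at the centre of its underside.
- offcut: Bystander: upright softwood offcut 50 x 45 x 90 mm; origin at the centre of its underside.

How it is judged (in metres and radians):
On the way, in this order (a step that is already met when the one before it is completed fails the run):
1. the release tab is pressed down (value of joint tab above 0.15 rad), for 0.02 s.
2. the lid has sprung up (value of joint lid above 0.35 rad), for 0.1 s.
At the end, for the whole second after the job is handed in: The lid rests fully open (joint above 1.75 rad of 1.9) and still, the tab has sprung back, the case stands flat within 30 mm of where it was, and bottle, tin and offcut stand within 20 mm of where they were (value of joint lid above 1.75 rad and velocity of joint lid below 0.05 rad/s and value of joint tab below 0.1 rad and distance of case from where it was at the start of the episode below 0.03 m and angle between case's own z axis and vertical below 0.05 rad and height (world z) of case below 0.012 m and linear speed of case below 0.02 m/s and distance of each of glue, tin, offcut from where it was at the start of the episode below 0.02 m and angle between each of glue, tin, offcut's own z axis and vertical below 0.1 rad); the robot touches nothing.
It fails at once if the case is lifted or tipped (height (world z) of case above 0.012 m or angle between case's own z axis and vertical above 0.12 rad).
It fails at once if the case is shoved more than 30 mm from where it stood (distance of case from where it was at the start of the episode above 0.03 m).
It fails at once if the lid is taken between the fingers (pinched) instead of pushed (x of the grasp point in the frame of lid_edge between 0.004 and 0.12 m and y of the grasp point in the frame of lid_edge between -0.098 and 0.098 m and z of the grasp point in the frame of lid_edge between -0.004 and 0.004 m).
It fails at once if the tab is taken between the fingers instead of pressed (x of the grasp point in the frame of tab_pad between -0.01 and 0.01 m and y of the grasp point in the frame of tab_pad between -0.02 and 0.02 m and z of the grasp point in the frame of tab_pad between -0.005 and -0.001 m).
It fails at once if the bottle, tin or offcut is knocked over, lifted or moved more than 20 mm (distance of any of glue, tin, offcut from where it was at the start of the episode above 0.02 m or angle between any of glue, tin, offcut's own z axis and vertical above 0.3 rad).
It also fails if it takes over 45 s, if anything falls off the work surface, if the arm or the gripper's body presses on something with over 40 N, if the wrist force passes 120 N, or if a joint passes its speed limit or range.

### The arm

A 6-joint arm with a two-finger parallel gripper is mounted at the origin on the work surface. World frame = base frame: x ahead of the robot, y to its left, z up, the work surface at z = 0. Lengths are in mm, angles in rad, forces in N, time in s.
With the tool pointing down it reaches from about 225 to 875 mm from the base axis. Payload 3.4 kg.
Tool frame: the origin (TCP) lies at the very end of the fingers, on their centre line; the grasp point (between the pads) lies 19 mm behind it; z points along the fingers, y is the line along which they close (so a half turn about z gives the same grasp; the last joint's range is limited). The gripper opens to 85 mm and grips with 20 to 120 N. Pads are 22 mm wide; open, the fingers measure 114 mm over their backs; the gripper's body (76 mm by 85 mm) begins 54 mm behind the grasp point. The pads swing forward as they close: fully open they stand 13 mm farther back than shut.
Start: joints at [1.069, 0.276, 1.505, -0, 1.361, -0.121], TCP at [213.725, 533.839, 231.328] pointing down, gripper open.
Joint ranges: [-2.89, 2.89], [-0.75, 2.08], [0.22, 2.7], [-1.18, 4.32], [0.11, 2.71], [-2.7, 2.7]. Speed limits (rad/s): [2.57, 2.57, 3.14, 3.14, 3.14, 3.14].

### API

Orientations are given as [roll, pitch, yaw] about the fixed x, y, z axes, in that order (R = Rz(yaw) Ry(pitch) Rx(roll)).
In Python, from cell import manip gives the robot as it stands.
- The arm moves only by the shell command python3 -m inch 'ROWS' [OPENING] [FORCE]. ROWS is JSON, a list of rows, each a list of 6 numbers: the shift along the tool's x, y, z in units of 50 mm (1.0 is 50 mm), then the turn, a rotation vector about the tool's x, y, z in units of 6 degrees (1.0 is 6 degrees). A call has 1 to 12 rows; each row is the pose to reach, as a shift and turn from the pose commanded when the call began, along the tool's axes at that moment; what a row does not reach only later rows make up. A row lasts 1/8 s, in which the tool goes at most 62.5 mm and 10.7 degrees, less where a joint would pass 70% of its speed; a pose out of reach is approached as far as the arm can. A call with a gripper value outside its range is refused whole. OPENING is the finger opening in mm, from 0 to 85.4, set as the call begins (- or left out, the last holds). The fingers move at their own pace and stop on an object; FORCE is the grip in N (left out, the last holds). Time passes only in rows, so rows that repeat a pose let the fingers close. It gives the time, the measured TCP pose, the force, the opening and the grip force at its end, in the units of the state.
- manip.sense(): the state, without advancing time (a new reading comes with each control period).
- manip.camera(name): name is "scene" or "top" or "wrist"; returns a dict with "pixels" (480x640x3 uint8, red, green, blue), "vertical_fov" (degrees; the focal length in pixels is half the picture's height over the tangent of half this angle, whatever the lens; pixels are square), "cx", "cy" (the principal point, pixels), "rvec" (rotation vector, rad) and "tvec" (3), from world to camera coordinates, as OpenCV has them. Camera axes: x right, y down, z forward; pixel columns grow to the right and rows downward; lengths in mm; the calibration is good to about 2 mm. A picture is of the moment at which its call begins. There is no depth.
- manip.sign_off(): hands the job in; it is judged then, once.
The state is a dict: "time_s": time; "joint_pos": joint angles; "joint_velocities": joint speeds; "joint_efforts": joint torques, N m; "ee_pos": TCP position; "ee_rot": TCP orientation; "ft_force": force on the tool from outside, world axes, zero at the start; "torque": the same for the moment, N m; "gripper_width": finger opening in mm; "finger_force": force on a finger pad.
Only numpy, scipy, OpenCV 4.12 (cv2) and the standard library are available. Lean on these libraries where they do the work, as an engineer would, in place of code of your own. Each camera call takes 0.05 s, during which the arm holds its last target. There are 200 camera calls.

## Working session

There is one attempt and no reset: what is moved stays moved. The work goes in short steps, Python scripts to look and compute and a shell command to move; the robot and the scene stay as the last step left them, time stands still between calls to the robot, and variables do not carry over. Pictures are saved under pics/ and viewed, at most 10 in all, crops included, and the job is handed in when it is done.

```bash
mkdir -p pics
cat > h.py <<'E'
import numpy as np,cv2
from cell import manip
def grab(n,f=None):
    c=manip.camera(n); p=np.ascontiguousarray(c["pixels"][:,:,::-1])
    if f: cv2.imwrite(f"pics/{f}.png",p)
    return c,p
def K(c):
    h=c["pixels"].shape[0]; f=h/2/np.tan(np.radians(c["vertical_fov"])/2)
    return np.array([[f,0,c["cx"]],[0,f,c["cy"]],[0,0,1.]])
def plane(c,uv,z):
    R=cv2.Rodrigues(np.float64(c["rvec"]))[0];t=np.float64(c["tvec"]).ravel()
    o=-R.T@t; uv=np.atleast_2d(uv).astype(float)
    d=(np.linalg.inv(K(c))@np.c_[uv,np.ones(len(uv))].T).T@R
    return o+d*((z-o[2])/d[:,2])[:,None]
def proj(c,P):
    return cv2.projectPoints(np.float64(P).reshape(-1,1,3),np.float64(c["rvec"]),np.float64(c["tvec"]),K(c),None)[0][:,0]
E
python3 - <<'E'
from h import *
for n in("top","scene"):
    c,p=grab(n,n+"0");R=cv2.Rodrigues(np.float64(c["rvec"]))[0];print(n,c["vertical_fov"],-R.T@np.float64(c["tvec"]).ravel())
print(manip.sense())
E
```

```text
top 53.79415145472638 [347.1660485   41.0023375  948.87141917]
scene 51.03575551726752 [1091.24489652 -535.18877551  694.62727697]
{'time_s': 0.1, 'joint_pos': array([ 1.06900737e+00,  2.76548947e-01,  1.50600271e+00, -1.71040803e-05,
        1.36070894e+00, -1.21022688e-01]), 'joint_velocities': array([-0.00099887, -0.00035875, -0.00224637,  0.00013583, -0.00123325,
       -0.00105357]), 'joint_efforts': array([ 1.16174073e-03, -4.17699051e+01, -2.46406227e+01,  1.62530273e-05,
        5.84898895e-03,  2.55562547e-06]), 'ee_pos': array([213.48314291, 533.3937634 , 230.51793522]), 'ee_rot': array([-3.13993490e+00, -1.84766039e-04,  2.76082981e+00]), 'ft_force': array([ 0.65034303, -0.74900768, -0.3167675 ]), 'torque': array([ 0.02122118, -0.01902584,  0.03744782]), 'finger_force': 0.0, 'gripper_width': 84.98087680906485}
```

View pics/top0.png

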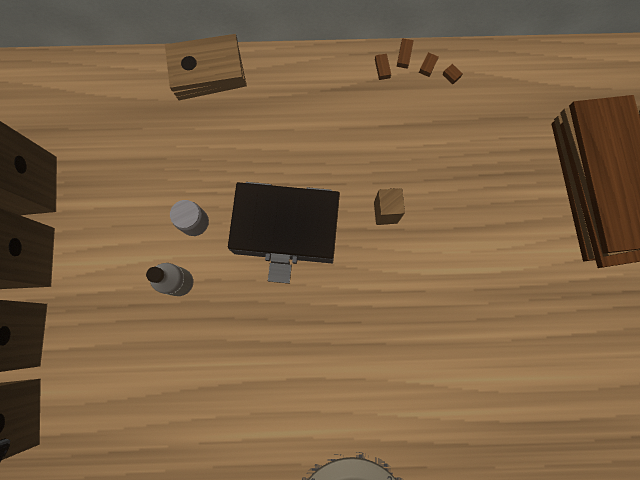

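View pics/scene0.png

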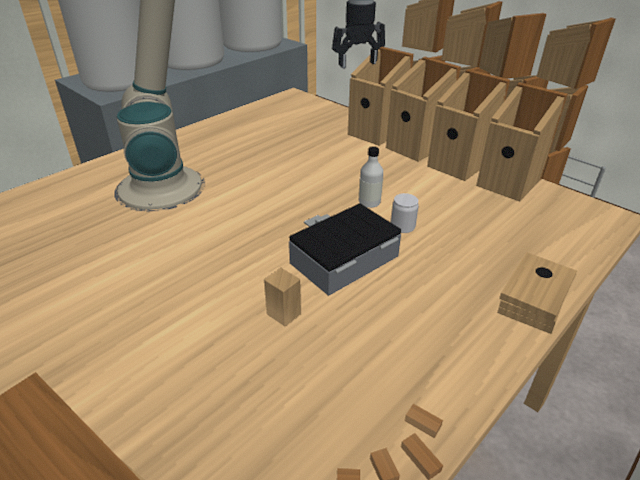

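Top view: black lid with corners near (237,183), (339,191), (332,262), (229,249). The tab is at about (280,270), the tin at (188,217), the glue at (165,278) and the offcut at (390,205). The scene view agrees: lid shut, arm clear of everything.

Run:
```python
from h import *
c,p=grab("top")
m=(p.max(2)<48).astype(np.uint8); m[:170]=0;m[275:]=0;m[:,:222]=0;m[:,350:]=0
m=cv2.morphologyEx(m,cv2.MORPH_OPEN,np.ones((5,5)))
k=max(cv2.findContours(m,0,1)[0],key=cv2.contourArea)
q=cv2.approxPolyDP(k,6,True)[:,0];print(q.tolist())
r=cv2.minAreaRect(plane(c,k[:,0],74)[:,:2].astype(np.float32));print("lid rect",r)
W=plane(c,q,74);print(W.round(1).tolist())
# tab grey
hsv=cv2.cvtColor(p,cv2.COLOR_BGR2HSV);t=((hsv[...,1]<50)&(hsv[...,2]>80)).astype(np.uint8);t[:250]=0;t[300:]=0;t[:,:255]=0;t[:,310:]=0
tk=max(cv2.findContours(t,0,1)[0],key=cv2.contourArea);print("tab",tk[:,0].min(0),tk[:,0].max(0));
print(plane(c,cv2.boxPoints(cv2.minAreaRect(tk)),47.5).round(1).tolist())
for n,uv,z in(("tin",(185,214),75),("glue",(155,274),150),("off",(390,196),90)):print(n,plane(c,uv,z).round(0))
cv2.imwrite("pics/crop.png",cv2.resize(p[170:300,140:420],None,fx=2.8,fy=2.8,interpolation=cv2.INTER_CUBIC))
```

```text
[[236, 184], [229, 248], [332, 258], [338, 192]]
lid rect ((548.0067749023438, 112.82896423339844), (198.65748596191406, 130.89918518066406), 82.95211029052734)
[[620.7, 203.6, 74.0], [496.4, 215.8, 74.0], [472.1, 23.6, 74.0], [599.4, 8.1, 74.0]]
tab [268 263] [290 282]
[[435.8, 147.3, 47.5], [471.0, 143.6, 47.5], [465.8, 102.6, 47.5], [430.6, 106.6, 47.5]]
tin [[564. 300.  75.]]
glue [[442. 325. 150.]]
off [[584. -89.  90.]]
```

View pics/crop.png

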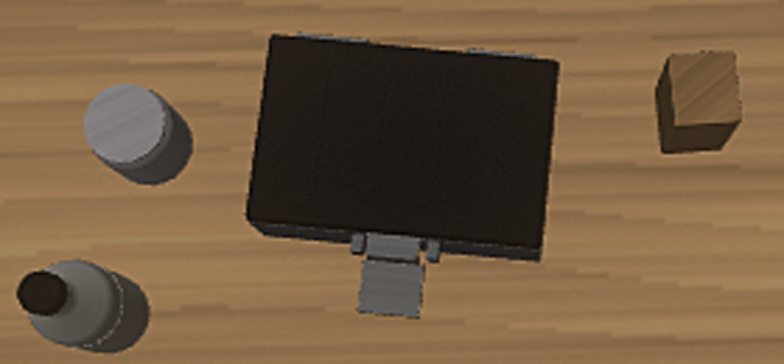

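```bash
cat >> h.py <<'E'
from scipy.spatial.transform import Rotation as Ro
CO=np.array([549,113,0.]); YAW=-0.115
CR=Ro.from_euler("z",YAW)
def goal(x,y,z,tilt):
    "tool units to reach case-frame TCP (mm), fingers tilted forward by tilt deg from straight down"
    s=manip.sense(); R0=Ro.from_euler("xyz",s["ee_rot"]); P=CR.apply([x,y,z])+CO
    a=np.radians(tilt); zc=np.array([np.sin(a),0,-np.cos(a)]); yc=np.array([0,1.,0]); xc=np.cross(yc,zc)
    R1=CR*Ro.from_matrix(np.c_[xc,yc,zc])
    return np.r_[R0.inv().apply(P-s["ee_pos"])/50,np.degrees((R0.inv()*R1).as_rotvec())/6].round(2)
def tcp():
    s=manip.sense(); return CR.inv().apply(s["ee_pos"]-CO).round(1),s["ft_force"].round(1)
E
python3 -c "
from h import *
print(goal(-100,0,110,25))"
```

```text
[-7.43 -5.84  2.42 -0.57 -4.15 -2.49]
```

```bash
python3 -m inch '[[-0.6,-0.5,0,0,-0.2,-0.2],[-1.2,-1,0,-0.1,-0.6,-0.4],[-1.9,-1.5,0,-0.1,-1.0,-0.6],[-2.6,-2,0.1,-0.2,-1.4,-0.8],[-3.3,-2.6,0.3,-0.2,-1.8,-1.1],[-4,-3.1,0.5,-0.3,-2.2,-1.3],[-4.7,-3.7,0.8,-0.3,-2.6,-1.5],[-5.4,-4.2,1.1,-0.4,-3,-1.8],[-6.1,-4.8,1.5,-0.5,-3.4,-2.0],[-6.8,-5.3,1.9,-0.5,-3.8,-2.2],[-7.3,-5.7,2.2,-0.57,-4.1,-2.4],[-7.43,-5.84,2.42,-0.57,-4.15,-2.49]]' 0
python3 - <<'E'
from h import *
print(tcp(),goal(-100,0,75,25))
c,p=grab("wrist","w1"); 
c,p=grab("top"); print(proj(c,[manip.sense()["ee_pos"]]))
cv2.imwrite("pics/t1.png",cv2.resize(p[170:330,180:400],None,fx=3.5,fy=3.5))
E
```

```text
time_s: 1.65
ee_pos: [449.6, 122.8, 109.2]
ee_rot: [3.141, 0.436, 3.024]
ft_force: [-0.7, -0.6, 0.6]
gripper_width: 0.1
finger_force: 0.0
(array([-99.9,  -1.6, 109.2]), array([-0.7, -0.6,  0.6])) [ 0.29  0.03  0.62 -0.   -0.   -0.03]
[[276.87673203 269.70487636]]
```

View pics/w1.png

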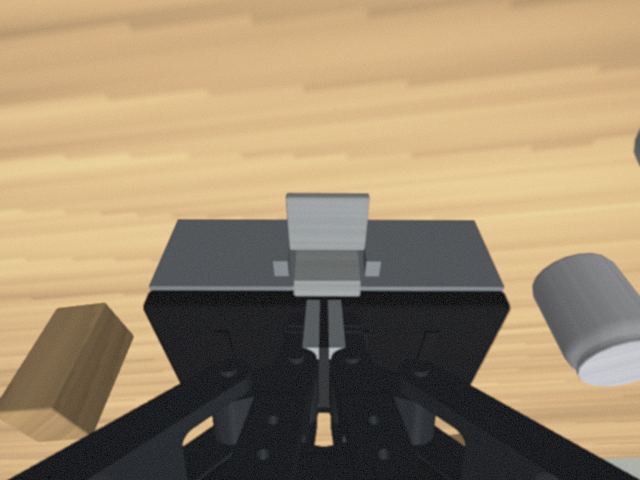

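The wrist view shows the shut fingertips at (322,300), lined up with the tab pad, whose outer edge runs (287,194)–(369,194) and whose catch is at (327,270). I'll check the pad position with this view.

Run:
```python
from h import *
c,p=grab("wrist")
for z,uv in((47.5,[(287,194),(369,194)]),(74,[(144,293),(510,293)])):
    print((CR.inv().apply(plane(c,uv,z)-CO)).round(1).tolist())
for z in(75,62):print(goal(-100,0,z,25))
```

```text
[[-120.0, -18.3, 47.5], [-119.9, 21.6, 47.5]]
[[-77.6, -92.2, 74.0], [-77.3, 94.3, 74.0]]
[ 0.29  0.01  0.63  0.   -0.01 -0.02]
[ 0.4   0.01  0.86  0.   -0.01 -0.02]
```

```bash
sed -i 's/549,113,0/547.5,114,0/' h.py
python3 -m inch '[[0.12,0,0.26,0,0,0],[0.24,0.01,0.52,0,0,0],[0.36,0.03,0.75,0,0,0],[0.42,0.03,0.86,0,0,0],[0.42,0.03,0.86,0,0,0]]'
python3 - <<'E'
from h import *
print(tcp());print(goal(-100,0,48,25),goal(-100,0,41,25))
c,p=grab("wrist","w2")
E
```

```text
time_s: 2.42
ee_pos: [449.5, 126.8, 62.5]
ee_rot: [3.14, 0.437, 3.026]
ft_force: [0.1, -0.2, -0.6]
gripper_width: 0.1
finger_force: 0.0
(array([-98.8,   1.5,  62.5]), array([ 0.1, -0.2, -0.6]))
[ 0.14 -0.03  0.25  0.02  0.01 -0.  ] [ 0.2  -0.03  0.38  0.02  0.01 -0.  ]
```

View pics/w2.png

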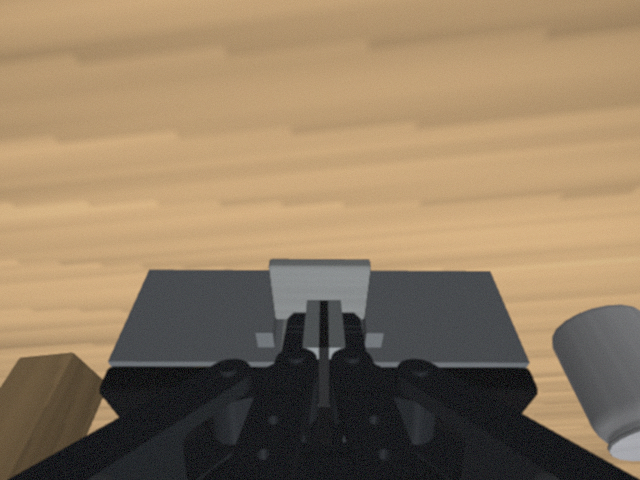

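The fingertips (322,300) are over the pad, which spans rows 262–318. Pressing in small steps.

```bash
python3 -m inch '[[0.06,-0.03,0.12,0,0,0],[0.13,-0.03,0.25,0,0,0],[0.13,-0.03,0.25,0,0,0]]'; python3 -m inch '[[0.04,0,0.08,0,0,0],[0.05,0,0.11,0,0,0],[0.05,0,0.11,0,0,0]]'
python3 - <<'E'
from h import *
print(tcp())
c,p=grab("scene")
cv2.imwrite("pics/s2.png",cv2.resize(p[130:330,230:450],None,fx=2.7,fy=2.7))
E
```

```text
time_s: 2.85
ee_pos: [448.9, 125.0, 48.3]
ee_rot: [3.14, 0.438, 3.026]
ft_force: [0.7, 1.2, 1.4]
gripper_width: 0.1
finger_force: 0.5
time_s: 3.22
ee_pos: [449.4, 125.0, 42.8]
ee_rot: [3.139, 0.439, 3.025]
ft_force: [1.0, -1.2, 2.8]
gripper_width: 0.0
finger_force: 1.5
(array([-98.7,  -0.3,  42.8]), array([ 1. , -1.2,  2.8]))
```

View pics/s2.png

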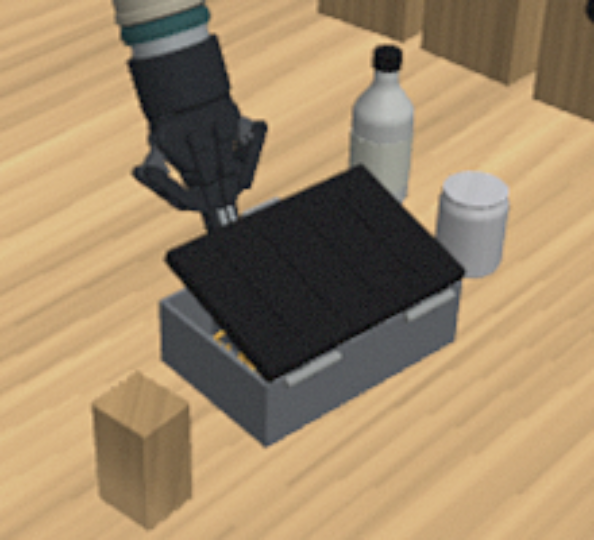

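The lid has been released and is rising. Backing off and tilting further.

```bash
python3 -c "
from h import *
print(goal(-125,0,85,45),goal(-110,0,110,50),goal(-50,0,105,50))"
```

```text
[ 0.12  0.01 -0.99  0.01 -3.31 -0.01] [-0.37  0.01 -1.31  0.01 -4.15 -0.01] [-1.41  0.01 -0.71  0.01 -4.15 -0.01]
```

```bash
python3 -m inch '[[0,0,-0.3,0,-0.3,0],[0.05,0.01,-0.6,0,-1,0],[0.12,0.01,-0.99,0,-2,0],[0.1,0.01,-1,0,-3.3,0],[-0.15,0.01,-1.15,0,-4,0],[-0.37,0.01,-1.31,0,-4.15,0],[-0.37,0.01,-1.31,0,-4.15,0]]'
python3 - <<'E'
from h import *
print(tcp());print(goal(-90,0,103,50),goal(-15,0,95,50))
c,p=grab("scene")
cv2.imwrite("pics/s3.png",cv2.resize(p[130:330,230:450],None,fx=2.7,fy=2.7))
E
```

```text
time_s: 4.15
ee_pos: [432.7, 117.5, 182.6]
ee_rot: [3.128, 0.777, 3.024]
ft_force: [0.6, 0.5, 0.7]
gripper_width: -0.4
finger_force: 0.0
(array([-114.4,   -9.7,  182.6]), array([0.6, 0.5, 0.7]))
[ 0.77  0.18  1.48  0.11 -0.92 -0.02] [-0.19  0.16  2.65  0.11 -0.92 -0.02]
```

View pics/s3.png

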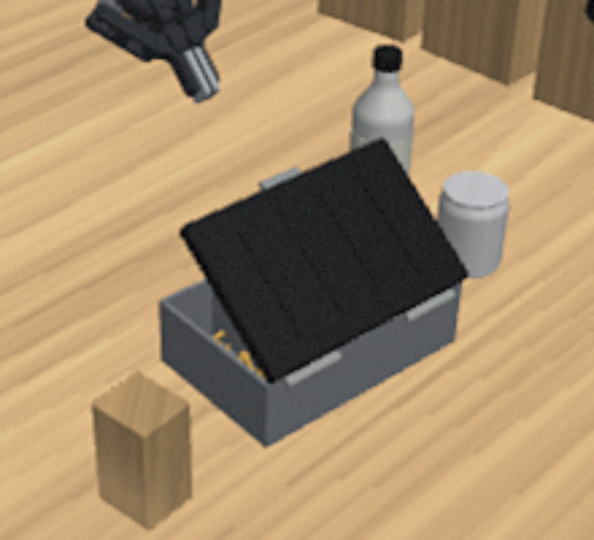

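The lid stands at about 0.6 rad and the hand is clear, but the pose stopped high (z 182 instead of 110). Checking the joints.

```bash
python3 -m inch '[[0,0,0,0,0,0]]' | head -3
python3 - <<'E'
from h import *
s=manip.sense();print(s["joint_pos"].round(2),tcp())
for t in(30,35,40):print(t,goal(-110,0,105,t))
E
```

```text
time_s: 4.32
ee_pos: [432.2, 117.4, 181.6]
ee_rot: [3.13, 0.775, 3.025]
[ 0.37 -0.1   2.38 -1.18  0.35 -0.06] (array([-114.9,   -9.9,  181.6]), array([-0.8,  0. , -0.6]))
30 [1.   0.18 1.17 0.11 2.4  0.  ]
35 [ 1.    0.18  1.17  0.11  1.56 -0.  ]
40 [ 1.    0.18  1.17  0.11  0.73 -0.  ]
```

Joint 4 is at its limit, so a 45° tilt is too much here. I'll use about 30° at y = −60, clear of the strike and plunger, and push the lid's edge with the sloped finger faces.

```bash
python3 -c "
from h import *
print(goal(-110,-60,150,30),goal(-100,-60,112,30))"
```

```text
[ 0.37 -1.01  0.51  0.11  2.4   0.  ] [ 0.76 -1.02  1.19  0.11  2.4   0.  ]
```

```bash
python3 -m inch '[[0.1,-0.3,0.1,0,0.8,0],[0.2,-0.6,0.3,0.1,1.6,0],[0.37,-1,0.5,0.1,2.4,0],[0.55,-1,0.9,0.1,2.4,0],[0.76,-1,1.19,0.1,2.4,0],[0.76,-1,1.19,0.1,2.4,0],[0.76,-1,1.19,0.1,2.4,0]]'
python3 - <<'E'
from h import *
print(tcp(),manip.sense()["joint_pos"].round(2))
for g in((-65,112),(-50,116),(-25,135),(0,152),(25,163),(50,168)):print(g,goal(g[0],-60,g[1],30))
E
```

```text
time_s: 5.2
ee_pos: [441.4, 67.1, 112.8]
ee_rot: [3.141, 0.524, 3.028]
ft_force: [-0.1, -0.0, -0.1]
gripper_width: 0.3
finger_force: 0.0
(array([-100. ,  -58.8,  112.8]), array([-0.1, -0. , -0.1])) [ 0.07  0.01  2.34 -0.32  0.29 -1.1 ]
(-65, 112) [-0.6  -0.03  0.36  0.01  0.01  0.01]
(-50, 116) [-0.9  -0.03  0.44  0.01  0.01  0.01]
(-25, 135) [-1.52 -0.03  0.37  0.01  0.01  0.01]
(0, 152) [-2.12 -0.03  0.32  0.01  0.01  0.01]
(25, 163) [-2.67 -0.03  0.38  0.01  0.01  0.01]
(50, 168) [-3.15 -0.03  0.55  0.01  0.01  0.01]
```

```bash
python3 -m inch '[[-0.3,-0.03,0.18,0,0,0],[-0.6,-0.03,0.36,0,0,0],[-0.75,-0.03,0.4,0,0,0],[-0.9,-0.03,0.44,0,0,0],[-1.05,-0.03,0.43,0,0,0],[-1.2,-0.03,0.41,0,0,0],[-1.36,-0.03,0.39,0,0,0],[-1.52,-0.03,0.37,0,0,0],[-1.52,-0.03,0.37,0,0,0]]'
python3 - <<'E'
from h import *
print(tcp(),manip.sense()["joint_pos"].round(2))
for g in((0,152),(25,163),(50,168),(72,167)):print(g,goal(g[0],-60,g[1],30))
c,p=grab("scene")
cv2.imwrite("pics/s4.png",cv2.resize(p[100:330,230:450],None,fx=2.6,fy=2.6))
E
```

```text
time_s: 6.32
ee_pos: [517.2, 56.9, 136.0]
ee_rot: [3.14, 0.527, 3.027]
ft_force: [-0.4, 1.2, -0.0]
gripper_width: 0.1
finger_force: 0.2
(array([-23.6, -60.2, 136. ]), array([-0.4,  1.2, -0. ])) [ 0.02  0.08  2.18 -0.19  0.37 -1.27]
(0, 152) [-0.57  0.   -0.04  0.02  0.04  0.  ]
(25, 163) [-1.11  0.    0.02  0.02  0.04  0.  ]
(50, 168) [-1.59  0.    0.19  0.02  0.04  0.  ]
(72, 167) [-1.96  0.    0.43  0.02  0.04  0.  ]
```

View pics/s4.png

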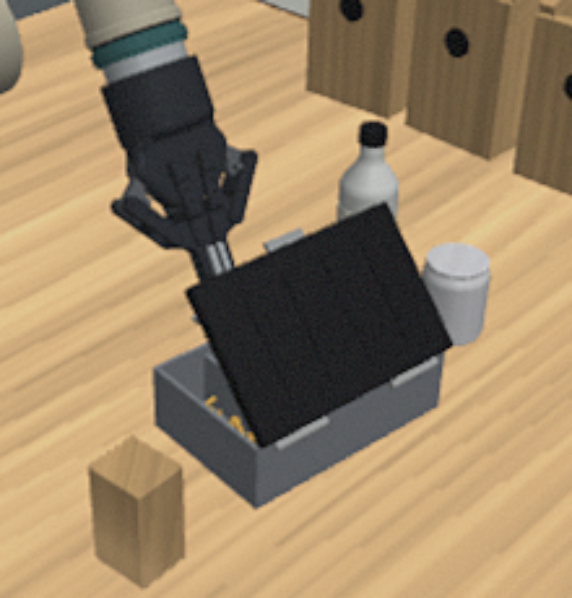

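The finger is behind and under the lid edge (around (215,270) in the crop), and the lid is moving up under light force. Continuing the arc.

```bash
python3 -m inch '[[-0.2,0,-0.02,0,0,0],[-0.4,0,-0.03,0,0,0],[-0.57,0,-0.04,0,0,0],[-0.75,0,-0.02,0,0,0],[-0.93,0,0,0,0,0],[-1.11,0,0.02,0,0,0],[-1.27,0,0.07,0,0,0],[-1.43,0,0.13,0,0,0],[-1.59,0,0.19,0,0,0],[-1.75,0,0.3,0,0,0],[-1.96,0,0.43,0,0,0],[-1.96,0,0.43,0,0,0]]'
python3 - <<'E'
from h import *
print(tcp())
print(goal(-20,-60,210,30),goal(-150,-60,250,25))
c,p=grab("scene")
cv2.imwrite("pics/s5.png",cv2.resize(p[100:330,230:450],None,fx=2.6,fy=2.6))
E
```

```text
time_s: 7.88
ee_pos: [612.2, 45.9, 165.7]
ee_rot: [3.14, 0.526, 3.027]
ft_force: [0.2, -0.5, -0.4]
gripper_width: 0.1
finger_force: 0.0
(array([ 72.1, -60.2, 165.7]), array([ 0.2, -0.5, -0.4]))
[ 1.15  0.01 -1.69  0.01  0.02  0.  ] [ 3.    0.01 -3.69  0.01  0.86  0.  ]
```

View pics/s5.png

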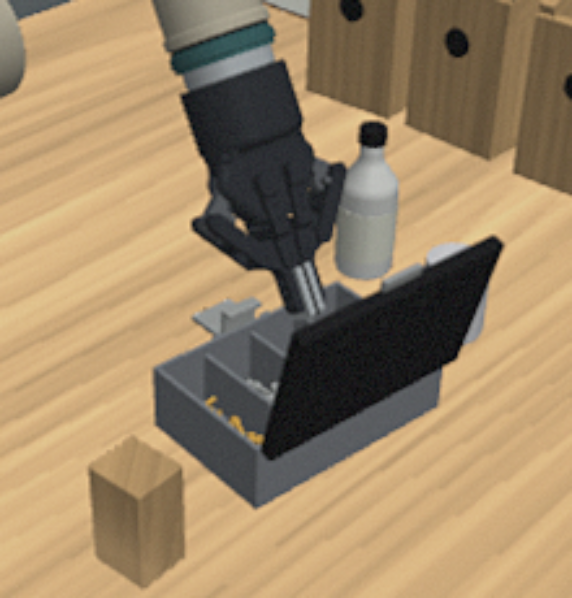

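The lid is past upright and leaning open, and the tab has sprung back (around (225,315)). No force on the finger, so I'm withdrawing up and back.

```bash
python3 -m inch '[[0.3,0,-0.4,0,0,0],[0.6,0,-0.9,0,0,0],[0.9,0,-1.3,0,0,0],[1.15,0,-1.7,0,0,0],[1.6,0,-2.2,0,0.2,0],[2.1,0,-2.7,0,0.5,0],[2.6,0,-3.2,0,0.7,0],[3,0,-3.7,0,0.86,0],[3,0,-3.7,0,0.86,0],[3,0,-3.7,0,0.86,0],[3,0,-3.7,0,0.86,0],[3,0,-3.7,0,0.86,0]]'
python3 - <<'E'
from h import *
print(tcp())
c,p=grab("scene"); q=p[100:330,230:450]; c2,p2=grab("top")
for a in(1.6,1.75,1.9):
    e=[[65-130*np.cos(a),y,60+130*np.sin(a)] for y in(-100,100)]
    print(a,((proj(c,CR.apply(e)+CO)-[230,100])*2.6).round())
cv2.imwrite("pics/s6.png",np.hstack([cv2.resize(q,(390,408)),cv2.resize(p2[130:330,160:360],(408,408))]))
E
```

```text
time_s: 9.43
ee_pos: [390.1, 71.1, 249.9]
ee_rot: [3.141, 0.434, 3.027]
ft_force: [0.2, 0.3, 0.4]
gripper_width: 0.3
finger_force: 0.0
(array([-151.4,  -60.6,  249.9]), array([0.2, 0.3, 0.4]))
1.6 [[263. 306.]
 [464. 211.]]
1.75 [[282. 321.]
 [483. 223.]]
1.9 [[300. 340.]
 [501. 239.]]
```

View pics/s6.png

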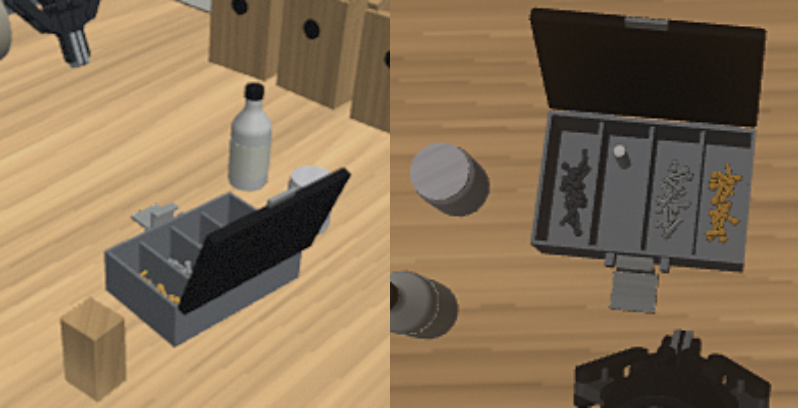

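The lid's far corner, at about (350,170), matches the projection for 1.9 rad. The tab is up, the case and bystanders are in place, and the hand is clear.

```bash
python3 -c "
from cell import manip
print(manip.sign_off())"
```

```text
the job is handed in; nothing more can be done
None
```

I pressed the tab, pushed the lid over to its stop (about 1.9 rad by the last picture), took the hand away and handed the job in at about 9.5 s; no verdict came back.

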